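Line up a bearing cover with a drift pin and fit its two bolts

ROBOT

A 6-joint arm with a two-finger parallel gripper is mounted at the origin on a cart in front of the work surface, level with it; the furniture and walls round the work are solid. World frame = base frame: x ahead of the robot, y to its left, z up, the work surface at z = 0. Lengths are in m, angles in rad, forces in N, time in s.
With the tool pointing down it reaches from about 0.375 to 0.9 m from the base axis. Payload 3.1 kg.
Tool frame: the origin (TCP) lies midway between the tips of the shut fingers; the grasp point (between the pads) lies manip.hold_point_z behind it (manip.hold_point_z is the distance from the TCP to the grasp point, in m); z points along the fingers, y is the direction in which the jaws open and shut (so a half turn about z gives the same grasp; the last joint's range is limited). The gripper opens to 85 mm and grips with 20 to 120 N. Pads are 22 mm wide; open, the fingers measure 114 mm over their backs; the gripper's body (76 mm by 85 mm) begins 54 mm behind the grasp point. The pads swing forward as they close: fully open they stand 13 mm farther back than shut.
Start: joints at [1.016, 0.527, 1.433, -0, 1.181, -0.178], TCP at [0.23, 0.581, 0.231] pointing down, gripper open.
Joint ranges: [-3.08, 3.08], [-0.75, 2.2], [0.22, 2.44], [-1.43, 4.57], [0, 2.65], [-2.85, 2.85]. Speed limits (rad/s): [2.79, 2.79, 3.14, 3.14, 3.14, 3.14].

INTERFACE

Orientations are given as a unit quaternion [x, y, z, w].
In Python, from station import manip, snapshot, workorder, models gives the robot as it stands.
- The arm moves only by the tool jog_arm, never from a script. Its argument "commands" is a list of rows, each a list of 5 numbers: the opening in per cent of the stroke, from 0 (shut) to 100 (fully open), then the shift along the world's x, y, z in cm, then the turn about the world's z in rad. A call has 1 to 8 rows; each row shifts and turns the pose as measured when the row begins; what a row does not reach is not made up. A row lasts 1/12 s, in which the tool goes at most 41.7 mm and 7.16 degrees, less where a joint would pass 70% of its speed; a pose out of reach is approached as far as the arm can. A call with a gripper value outside its range is refused whole. The fingers move at their own pace and stop on an object; "squeeze" is the grip in N (left out, the last holds). Time passes only in rows, so rows that do not move let the fingers close. It gives the time, the measured TCP pose, the force and the opening at its end, in the units of the state.
- manip.sense(): the state, without advancing time (a new reading comes with each control period).
- snapshot(name): name is "scene" or "top"; returns a dict with "image" (384x512x3 uint8, red, green, blue), "intrinsics" (3x3 intrinsics, pixels), "extrinsics" (4x4, takes a point from camera to world coordinates). Camera axes: x right, y down, z forward; pixel columns grow to the right and rows downward; lengths in m; the calibration is good to about 2 mm. A picture is of the moment at which its call begins. There is no depth.
- workorder.sign_off(): hands the job in, once; it reports no verdict.
Trained networks look in a picture, given as the dict that the camera call returned (one of the last four; its "shot" number tells which), for a name from the list of things; names that differ only in an ending like _2 or _b are one class to them, and where a whole thing is asked for, a point or a joint stands for the part that bears it (a point fixed in the world has none). Each returns a list of dicts, best first, with "score" (0 to 1); they miss things now and then, are a little off and sometimes report something else, mostly with a low value. They report only what shows in the picture. A call takes as long as a camera call. They do not tell look-alikes from the thing itself.
- models.find_in(picture, name): "centre" ([x, y, z] in m, in world coordinates, good to about 4 mm: the middle of the surface that is visible of it).
- models.pinpoint(picture, name): "centre" ([x, y, z] in m, in world coordinates, good to about 4 mm: a listed point, or the origin of a listed thing).
The state is a dict: "t": time; "q": joint angles; "qd": joint speeds; "tau": joint torques, N m; "tcp_pos": TCP position; "tool_rot": TCP orientation; "force": force on the tool from outside, world axes, zero at the start; "ft_torque": the same for the moment, N m; "finger_gap": opening from 0.0 (shut) to 1.0 (fully open).
Only numpy, scipy, OpenCV 4.12 (cv2) and the standard library are available. Lean on these libraries where they do the work, as an engineer would, in place of code of your own. Each camera call takes 0.05 s, during which the arm holds its last target. There are 200 camera calls.

TASK

The cover plate on the bearing housing sits slightly turned, so its two bolt holes do not line up with those below. Push the yellow-handled drift pin fully down through one bolt hole to pull the cover into line, and with the pin still in place fit a bolt in the other hole; then draw the pin out, stand it fully down in any free hole of the wooden stand, and fit the second bolt in the hole it left. Both bolts must be fully home with their flanges down on the cover, and the brass lid, the red-lidded tin and the tape roll must be left where they are.

Things in the scene. Friction and masses are not known exactly. Their poses are not given: they have to be found in the camera images.
- housing: grey bearing housing, body 186 x 84 x 50 mm, with feet 12 high making it 130 wide in y; fixed to the bench. Origin: centre of its underside on the bench, x along it, y across, z up. Its top (z = 50) has a round spigot dia 42, 8 high, at the centre and two blind vertical holes dia 18, 47 deep, 60 either side of the centre along x.
- housing_hole0 (a point): centre of the mouth of the housing's hole at its x = +60 (the end away from the robot), on its top face, z = 50; covered by the cover
- housing_hole1 (a point): the same for the hole at its x = -60 (the robot's end)
- cover: loose aluminium cover plate 172 x 76 x 10 mm on the housing, about 350 g; its top is 60 above the bench. Bore dia 43 round the spigot, so it can only turn (and shift 0.5). Origin: centre of its underside, x along it. Two through holes dia 18, 60 either side along x. Starts turned 0.065 to 0.085 rad anticlockwise from the housing, so its holes lie 4 to 5 mm off.
- cover_hole0 (a point): centre of the cover's hole at x = +60, on its top face; belongs over housing_hole0
- cover_hole1 (a point): the same for the hole at x = -60; belongs over housing_hole1
- stand: wooden block 200 x 64 x 60 mm fixed to the bench, long along its own x. Origin: centre of its underside. Three equal vertical holes dia 19, 55 deep, in its top at x = +66, 0, -66; they hold the drift pin and the two bolts, in any order, at the start.
- stand_hole0 (a point): centre of the mouth of the stand's hole at its x = +66, on its top, z = 60
- stand_hole1 (a point): the same for the middle hole
- stand_hole2 (a point): the same for the hole at x = -66
- drift_pin: steel drift pin with yellow round handle, 105 mm long, 150 g. Origin: centre of its tip, z up. Tapers from dia 6 at the tip to 16.6 at 33; straight to 50; collar dia 28 from 50 to 56; handle dia 22 from 56 to 105. Starts upright in a stand hole, collar on the stand. Pushed down until the collar lies on the cover it turns the cover into line; this takes a few newtons.
- pin_collar (a point): on the pin's axis at the underside of its collar, 50 above the tip; at z = 60 when the pin is fully down in the cover or in the stand
- bolt_a: dark steel bolt with tall knurled round head, 78 mm long. Origin: centre of its tip, z up. Shank dia 15, 45 long, the lowest 8 tapering to dia 9; flange dia 27 from 45 to 50 above the tip; head dia 23 from 50 to 78. 100 g. Starts upright in a stand hole, flange on the stand. Dropped in, not screwed (slip fit). The two bolts are alike and may go to either hole.
- bolt_b: second dark steel bolt with tall knurled round head, 78 mm long. Origin: centre of its tip, z up. Shank dia 15, 45 long, the lowest 8 tapering to dia 9; flange dia 27 from 45 to 50 above the tip; head dia 23 from 50 to 78. 100 g. Starts upright in a stand hole, flange on the stand. Dropped in, not screwed (slip fit). The two bolts are alike and may go to either hole.
- bolt_a_seat (a point): on bolt_a's axis at the underside of its flange, 45 above the tip; at z = 60 when fully home on the cover or in the stand
- bolt_b_seat (a point): the same for bolt_b
- brass_lid: brass lid with a knob, dia 85, 34 high, behind the housing; bystander
- flat_tin: round flat tin with red lid, dia 65, 24 high; bystander
- tape_roll: roll of tape dia 88, 19 high, behind the stand; bystander
Mind the look-alikes: they are no part of the job. What is shaped like the bolt_b but turquoise is not meant.

How it is judged:
By the outcome, as a careful person would: the job done as asked, in the order asked, and still so for the second after the job is handed in, with the robot touching nothing.
It also fails if it takes over 72 s, if anything falls off the work surface, if the arm or the gripper's body presses on something with over 40 N, if the wrist force passes 120 N, or if a joint passes its speed limit or range.

## Working session

There is one attempt and no reset: what is moved stays moved. The work goes in short steps, Python scripts to look and compute and a tool call to move; the robot and the scene stay as the last step left them, time stands still between calls to the robot, and variables do not carry over. Pictures are saved under pics/ and viewed, about 8 in all and at most 12, crops included, and the job is handed in when it is done.

Besides the shell and the picture viewer there is one more tool, called after "Request:" by a JSON object that holds its "fn" and its "kwargs", one argument or row to a line. jog_arm: Moves the arm, as the interface text tells. Its arguments: {"type":"object","properties":{"commands":{"type":"array","items":{"type":"array","items":{"type":"number"}}},"squeeze":{"type":"number"}},"required":["commands"]}

```bash
mkdir -p pics; ls
cat > h.py <<'E'
import numpy as np,cv2
from station import manip,snapshot,workorder,models
def save(s,n,crop=None,scale=1):
    im=s["image"][:,:,::-1]
    if crop: a,b,c,d=crop; im=im[b:d,a:c]
    cv2.imwrite("pics/"+n+".png",cv2.resize(im,None,fx=scale,fy=scale,interpolation=cv2.INTER_CUBIC))
def ray(s,u,v,z):
    K=np.array(s["intrinsics"]);T=np.array(s["extrinsics"])
    d=T[:3,:3]@np.linalg.solve(K,[u,v,1]);o=T[:3,3];return o+d*(z-o[2])/d[2]
def proj(s,p):
    K=np.array(s["intrinsics"]);T=np.array(s["extrinsics"])
    c=T[:3,:3].T@(np.array(p)-T[:3,3]);c=K@c;return c[:2]/c[2]
E
python3 - <<'E'
from h import *
print(manip.hold_point_z, manip.sense())
a=snapshot("scene");b=snapshot("top")
im=[cv2.resize(x["image"][:,:,::-1],(800,600),interpolation=cv2.INTER_CUBIC) for x in(a,b)]
cv2.imwrite("pics/a.png",im[0]);cv2.imwrite("pics/b.png",im[1])
for s in(a,b):
    print(np.round(s["extrinsics"],3).tolist(),np.array(s["intrinsics"]).tolist())
    for n in["housing","housing_hole0","housing_hole1","cover","cover_hole0","cover_hole1","stand","stand_hole0","stand_hole1","stand_hole2","pin_collar","bolt_a_seat"]:
        print(n,[(np.round(r["centre"],4).tolist(),round(r["score"],2),np.round(proj(s,r["centre"])).tolist()) for r in models.pinpoint(s,n)[:4]])
E
```

```text
pics
0.0187 {'t': 0.0, 'q': array([ 1.01547238e+00,  5.28484661e-01,  1.43390714e+00,  1.21326053e-05,
        1.18143063e+00, -1.78520599e-01]), 'qd': array([ 0.00022122, -0.00061196,  0.00122581, -0.00172025,  0.00323699,
        0.0018012 ]), 'tau': array([-9.33704396e-04, -4.42351449e+01, -1.78026670e+01, -1.99870015e-04,
        8.47806805e-03,  2.53084742e-06]), 'tcp_pos': array([0.22956017, 0.58053229, 0.23032074]), 'tool_rot': array([ 1.87291246e-01,  9.82303795e-01, -1.03866872e-03, -4.05197762e-04]), 'force': array([-0.72586324, -1.1404454 , -0.21321018]), 'ft_torque': array([-0.01697388,  0.01248995,  0.00874651]), 'finger_gap': 0.9998415399235462}
[[0.82, -0.376, 0.432, 0.169], [-0.572, -0.517, 0.637, -0.472], [-0.016, -0.769, -0.639, 0.709], [0.0, 0.0, 0.0, 1.0]] [[429.3137500337053, 0.0, 260.85055189398696], [0.0, 429.3137500337053, 194.20262039001605], [0.0, 0.0, 1.0]]
housing [([0.5169, 0.0978, -0.0017], 0.73, [248.0, 248.0])]
housing_hole0 [([0.576, 0.0853, 0.0554], 0.91, [272.0, 222.0]), ([0.4618, 0.1037, 0.0461], 0.82, [224.0, 242.0])]
housing_hole1 [([0.576, 0.085
[... 2133 characters left out ...]
0.1066, 0.0585], 0.58, [280.0, 236.0])]
stand [([0.529, 0.3357, 0.0004], 0.68, [190.0, 211.0])]
stand_hole0 [([0.4611, 0.3429, 0.0596], 0.94, [183.0, 236.0]), ([0.59, 0.3261, 0.0586], 0.89, [190.0, 184.0]), ([0.5321, 0.3366, 0.0609], 0.71, [185.0, 207.0])]
stand_hole1 [([0.4611, 0.3429, 0.0596], 0.94, [183.0, 236.0]), ([0.59, 0.3261, 0.0586], 0.89, [190.0, 184.0]), ([0.5321, 0.3366, 0.0609], 0.71, [185.0, 207.0])]
stand_hole2 [([0.4611, 0.3429, 0.0596], 0.94, [183.0, 236.0]), ([0.59, 0.3261, 0.0586], 0.89, [190.0, 184.0]), ([0.5321, 0.3366, 0.0609], 0.71, [185.0, 207.0])]
pin_collar [([0.461, 0.3447, 0.0632], 0.6, [182.0, 236.0])]
bolt_a_seat [([0.5257, 0.3343, 0.062], 0.49, [186.0, 209.0])]
```

View pics/a.png

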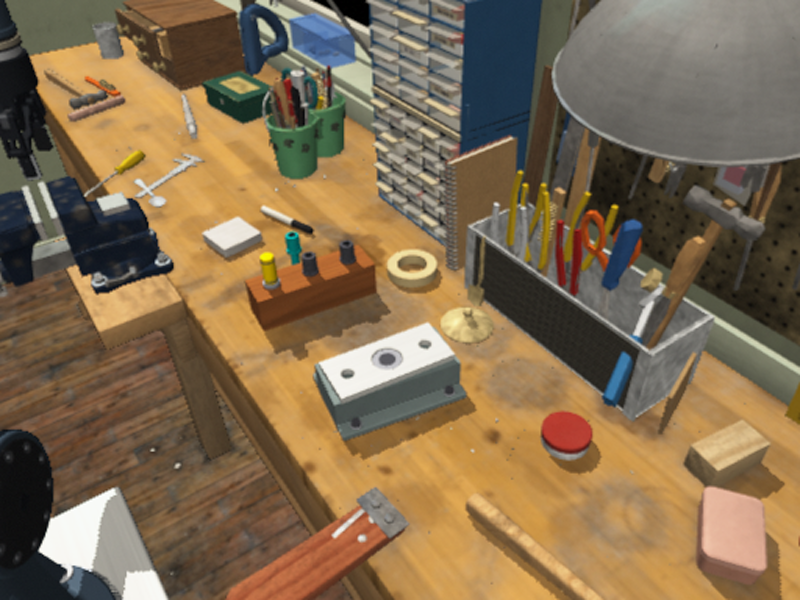

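View pics/b.png

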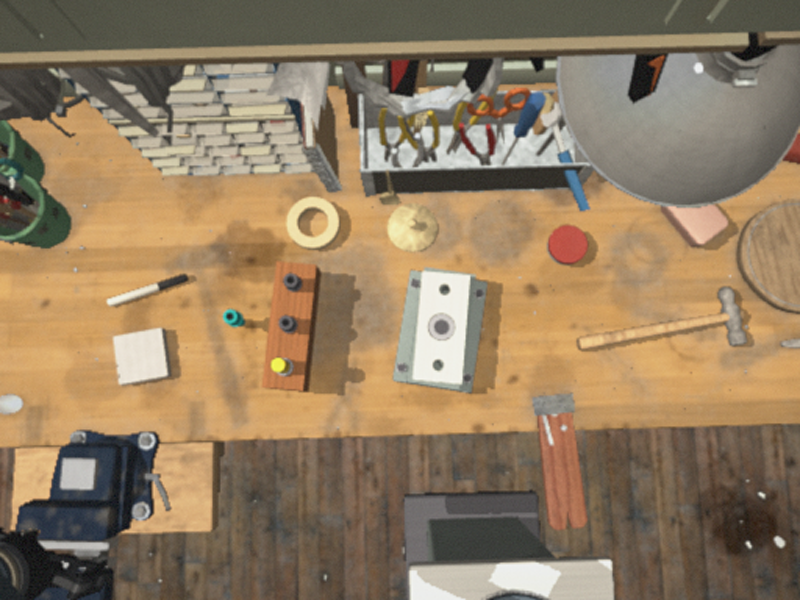

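The scene view shows the pin (yellow, ~(268,270)) in the robot-end stand hole and the two dark bolts at (310,262) and (347,250). The turquoise decoy stands at (293,246) beside the stand, and the cover holes are at (347,373) and (424,343). The top view agrees: pin (281,366), bolts (288,323) and (291,281), cover holes (438,365) and (444,289).

```bash
cat >> h.py <<'E'
def blob(s,p,r,f):
    u,v=np.round(proj(s,p)).astype(int);im=s["image"].astype(float)
    im=im[v-r:v+r+1,u-r:u+r+1];w=f(im)
    Y,X=np.mgrid[v-r:v+r+1,u-r:u+r+1];return np.array([(X*w).sum()/w.sum(),(Y*w).sum()/w.sum()]),w.sum()
dark=lambda im:np.clip(np.median(im.sum(2))*0.75-im.sum(2),0,None)
E
python3 - <<'E'
from h import *
S=[snapshot("scene"),snapshot("top")]
for s in S:
    for p in([.5804,.0903,.06],[.457,.107,.06]):
        c,n=blob(s,p,5,dark);print("hole",np.round(c,1),np.round(ray(s,*c,.06),4))
    im=s["image"].astype(int);hsv=cv2.cvtColor(s["image"],cv2.COLOR_RGB2HSV)
    print("tq",[np.round(r["centre"],3).tolist() for r in models.find_in(s,"bolt_a")])
    print("pin",[(np.round(r["centre"],4).tolist(),r["score"]) for r in models.find_in(s,"drift_pin")[:2]], [np.round(r["centre"],4).tolist() for r in models.pinpoint(s,"cover_hole0")[:2]], [np.round(r["centre"],4).tolist() for r in models.pinpoint(s,"stand_hole0")[:4]])
    print([np.round(r["centre"],4).tolist() for r in models.pinpoint(s,"housing_hole0")[:3]])
# crop composites
def crop(s,p,r):
    u,v=np.round(proj(s,p)).astype(int);im=s["image"][v-r:v+r,u-r:u+r,::-1];print("crop origin",u-r,v-r);return cv2.resize(im,(400,400),interpolation=cv2.INTER_CUBIC)
A=np.vstack([np.hstack([crop(s,p,28 if i==0 else 40) for i,p in enumerate(([.526,.334,.07],[.519,.098,.05]))]) for s in S])
cv2.imwrite("pics/c.png",cv2.resize(A,(600,600)))
E
```

```text
hole [271.5 220.2] [0.5756 0.0881 0.06  ]
hole [221.8 239.2] [0.4565 0.1021 0.06  ]
tq [[0.527, 0.326, 0.077], [0.535, 0.42, 0.06]]
pin [([0.4598, 0.3373, 0.088], 0.73)] [[0.5795, 0.0892, 0.0615], [0.4594, 0.1045, 0.0617]] [[0.4601, 0.3426, 0.0596], [0.5898, 0.3251, 0.0614], [0.5334, 0.3358, 0.0594]]
[[0.5765, 0.0814, 0.0488], [0.462, 0.1068, 0.0455], [0.5233, 0.3334, 0.0613]]
hole [284.1 184.7] [0.5802 0.0929 0.06  ]
hole [279.9 233.1] [0.4613 0.1076 0.06  ]
tq [[0.594, 0.326, 0.094]]
pin [] [[0.5811, 0.0915, 0.0654], [0.4554, 0.1071, 0.0582]] [[0.4579, 0.3457, 0.0615], [0.5319, 0.3347, 0.0603], [0.5918, 0.3267, 0.061], [0.524, 0.3347, 0.0591]]
[[0.4579, 0.1064, 0.0469], [0.5734, 0.0899, 0.0566]]
crop origin 170 143
crop origin 208 191
crop origin 158 181
crop origin 243 170
```

View pics/c.png

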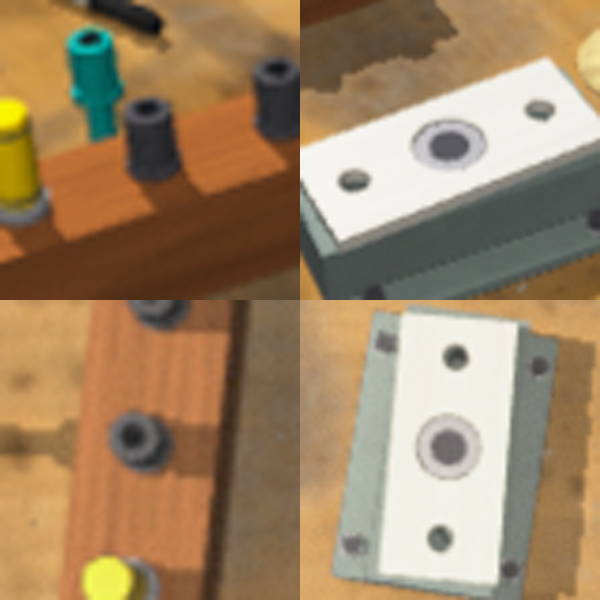

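Request:
{"fn": "jog_arm", "kwargs": {
  "commands": [
    [60,3.5,-3.5,0,0.12],
    [60,3.5,-3.5,0,0.12],
    [60,3.5,-3.5,0,0],
    [60,3.5,-3.5,0,0],
    [60,3.5,-3.5,0,0],
    [60,3,-3,0,0]
  ],
  "squeeze": 40
}}

```text
t: 2.4
tcp_pos: [0.4047, 0.4056, 0.2318]
tool_rot: [0.062, 0.998, 0.003, -0.0]
force: [-0.1, 0.7, 0.4]
finger_gap: 0.601
```

The crops show the turned cover, with the holes at (353,180) and (540,110) in the scene half and (456,357) and (440,538) in the top half. They also show the bolt head tops and foot bolts. Next I turn these pixels into positions.

Run:
```python
from h import *
S=[snapshot("scene"),snapshot("top")]
def px(k,half,x,y):
    o,n=[[((170,143),56),((208,191),80)],[((158,181),56),((243,170),80)]][k][half]
    return o[0]+(x%300)*n/300-.4,o[1]+(y%300)*n/300-.4
def g(k,h,x,y,z):return np.round(ray(S[k],*px(k,h,x,y),z)[:2],4)
print("top h0,h1,bore",g(1,1,456,357,.06),g(1,1,440,538,.06),g(1,1,448,447,.058))
print("scene",g(0,1,540,110,.06),g(0,1,353,180,.06),g(0,1,450,146,.058))
print("bolt mid",g(1,0,133,436,.093),g(0,0,151,106,.093))
print("pin top",g(1,0,107,580,.115),g(0,0,10,112,.115))
print("bolt far",g(0,0,279,67,.093))
F=[g(1,1,*p,.012) for p in((386,342),(540,366),(355,544),(510,569))];print("feet",F,np.mean(F,0))
for a,b in((0,2),(1,3)):d=F[a]-F[b];print(np.arctan2(d[1],d[0]))
```

```text
top h0,h1,bore [0.58   0.0927] [0.4613 0.1074] [0.5207 0.1   ]
scene [0.5762 0.0887] [0.4572 0.1038] [0.5176 0.0963]
bolt mid [0.5302 0.3382] [0.5297 0.3358]
pin top [0.465  0.3456] [0.4637 0.3401]
bolt far [0.594  0.3281]
feet [array([0.6004, 0.1381]), array([0.5805, 0.0328]), array([0.4623, 0.1632]), array([0.4424, 0.0592])] [0.5214   0.098325]
-0.17978977711366312
-0.18888690760866886
```

Request:
{"fn": "jog_arm", "kwargs": {
  "commands": [
    [60,2.9,-3.0,0,0],
    [60,2.9,-3.2,0,0],
    [60,0,0,-3,0],
    [60,0,0,-3,0],
    [60,0,0,-3,0]
  ]
}}

```text
t: 2.92
tcp_pos: [0.4716, 0.3465, 0.1482]
tool_rot: [0.067, 0.998, 0.009, 0.011]
force: [-0.0, 0.6, -0.1]
finger_gap: 0.599
```

Request:
{"fn": "jog_arm", "kwargs": {
  "commands": [
    [60,-0.4,-0.3,-1,0],
    [60,0,0,0,0],
    [60,0,0,0,0]
  ]
}}

```text
t: 3.17
tcp_pos: [0.4633, 0.3425, 0.1315]
tool_rot: [0.068, 0.998, 0.006, 0.005]
force: [1.3, 0.5, -0.6]
finger_gap: 0.604
```

Request:
{"fn": "jog_arm", "kwargs": {
  "commands": [
    [60,0,0,-2,0],
    [60,0,0,-2,0],
    [60,0,0,-1,0],
    [60,0,0,0,0],
    [60,0,0,0,0]
  ]
}}

```text
t: 3.58
tcp_pos: [0.4665, 0.3477, 0.0857]
tool_rot: [0.066, 0.998, 0.01, 0.01]
force: [0.2, -0.6, 0.5]
finger_gap: 0.601
```

Request:
{"fn": "jog_arm", "kwargs": {
  "commands": [
    [60,-0.35,-0.45,-0.5,0],
    [60,0,0,-0.5,0],
    [60,0,0,0,0],
    [60,0,0,0,0]
  ]
}}

```text
t: 3.92
tcp_pos: [0.4646, 0.3444, 0.0786]
tool_rot: [0.066, 0.998, 0.011, 0.013]
force: [-0.5, 0.4, -0.1]
finger_gap: 0.604
```

Run:
```python
from h import *
print(manip.sense()["tcp_pos"],manip.sense()["tool_rot"])
s=snapshot("scene");save(s,"d",(130,100,290,220),5)
```

```text
[0.46460108 0.34438683 0.07859496] [0.06569787 0.99768493 0.01146429 0.01330917]
```

View pics/d.png

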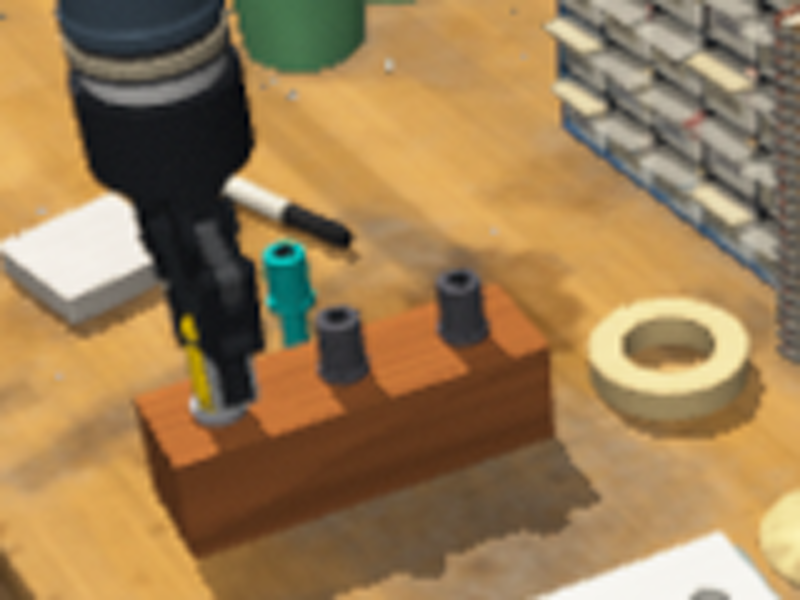

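The gripper straddles the yellow handle (crop ~(205,370)), with the fingers either side of it. I close here.

Request:
{"fn": "jog_arm", "kwargs": {
  "commands": [
    [0,0,0,0,0],
    [0,0,0,0,0],
    [0,0,0,0,0],
    [0,0,0,0,0]
  ],
  "squeeze": 60
}}

```text
t: 4.3
tcp_pos: [0.4652, 0.3442, 0.0798]
tool_rot: [0.066, 0.998, 0.011, 0.014]
force: [0.4, 0.5, -2.3]
finger_gap: 0.241
```

Request:
{"fn": "jog_arm", "kwargs": {
  "commands": [
    [0,0,0,3,0],
    [0,0,0,4,0],
    [0,0,0,2,0],
    [0,0,0,0,0]
  ]
}}

```text
t: 4.63
tcp_pos: [0.4655, 0.3441, 0.1695]
tool_rot: [0.066, 0.998, 0.011, 0.013]
force: [-0.4, -0.0, -1.6]
finger_gap: 0.237
```

Request:
{"fn": "jog_arm", "kwargs": {
  "commands": [
    [0,0,-3.4,0,0],
    [0,0,-3.4,0,0],
    [0,0,-3.4,0,0],
    [0,0,-3.4,0,0],
    [0,0,-3.4,0,0],
    [0,0,-3.4,0,0],
    [0,0,-2.5,-1,0],
    [0,0,0,0,0]
  ]
}}

```text
t: 5.3
tcp_pos: [0.4622, 0.1099, 0.1535]
tool_rot: [0.062, 0.998, 0.013, 0.013]
force: [-0.3, -0.2, -1.5]
finger_gap: 0.237
```

```bash
cat >> h.py <<'E'
def duo(n,pts,r=(40,40)):
    o=[]
    for k,(nm,p) in enumerate(zip(("scene","top"),pts)):
        s=snapshot(nm);u,v=np.round(proj(s,p)).astype(int);u=max(u,r[k]);v=max(v,r[k]);print(nm,"origin",u-r[k],v-r[k],"px per",2*r[k]/400)
        o.append(cv2.resize(s["image"][v-r[k]:v+r[k],u-r[k]:u+r[k],::-1],(400,400),interpolation=cv2.INTER_CUBIC))
    cv2.imwrite("pics/%s.png"%n,np.hstack(o))
E
python3 - <<'E'
from h import *
st=manip.sense();print(st["t"],st["tcp_pos"],st["tool_rot"])
duo("e",[(.48,.105,.09)]*2,(32,32))
for nm in("scene","top"):
    s=snapshot(nm)
    for n in("drift_pin","pin_collar"):print(nm,n,[(np.round(r["centre"],4).tolist(),round(r["score"],2)) for r in models.pinpoint(s,n)[:2]])
E
```

```text
5.3 [0.46216641 0.10988813 0.15347603] [0.06240791 0.99788151 0.01314577 0.01284292]
scene origin 198 192 px per 0.16
top origin 249 192 px per 0.16
scene drift_pin [([0.4632, 0.1154, 0.0816], 0.77)]
scene pin_collar [([0.4572, 0.1175, 0.14], 0.56)]
top drift_pin [([0.7054, 0.3025, 0.0014], 0.67), ([0.5284, 0.3349, 0.0591], 0.54)]
top pin_collar []
```

View pics/e.png

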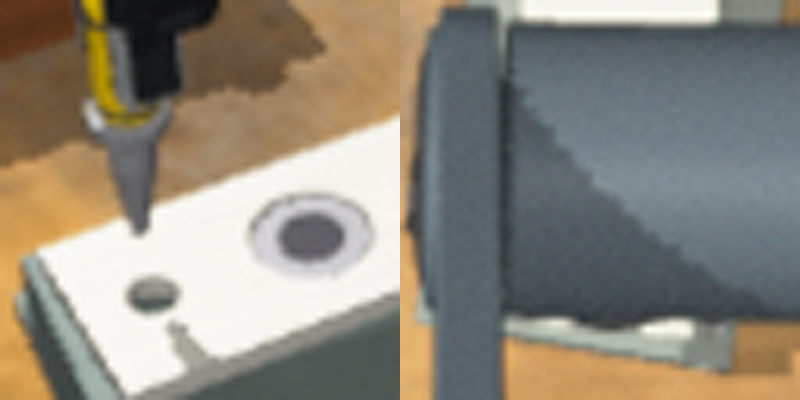

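The left half shows the pin held, leaning a little, with its tip at (139,233) above the near cover hole at (153,295). The top view is blocked by the arm.

Run:
```python
from h import *
s=snapshot("scene")
P=lambda x,y:(198+x*.16-.4,192+y*.16-.4)
h=ray(s,*P(153,295),.06);print("hole",h)
for z in(.082,.0835,.085):print("tip",ray(s,*P(139,233),z),"collar",ray(s,*P(125,113),z+.053))
R=cv2.Rodrigues(np.zeros(3))[0]
print(proj(s,[*h[:2],.0835]))
```

```text
hole [0.45748441 0.10283363 0.06      ]
tip [0.45877492 0.11093173 0.082     ] collar [0.4588702  0.11191132 0.135     ]
tip [0.45808199 0.10953735 0.0835    ] collar [0.45811307 0.11038569 0.1365    ]
tip [0.45738905 0.10814296 0.085     ] collar [0.45735594 0.10886006 0.138     ]
[221.24358021 230.83472533]
```

Request:
{"fn": "jog_arm", "kwargs": {
  "commands": [
    [0,0,-0.4,0,0],
    [0,0,0,-1.5,0],
    [0,0,0,-1.5,0],
    [0,0,0,0,0]
  ]
}}

```text
t: 6.08
tcp_pos: [0.4675, 0.1119, 0.1281]
tool_rot: [0.056, 0.998, 0.014, 0.021]
force: [-0.6, 0.6, -1.3]
finger_gap: 0.241
```

Run:
```python
from h import *
st=manip.sense();print({k:np.round(st[k],4) for k in("q","qd","tcp_pos","tool_rot","force")})
```

```text
{'q': array([-0.0147,  0.4913,  1.9217,  0.0409,  0.6861, -1.5039]), 'qd': array([ 0.0085, -0.0244, -0.0044,  0.0148,  0.031 , -0.0014]), 'tcp_pos': array([0.4675, 0.1119, 0.1281]), 'tool_rot': array([0.0563, 0.9981, 0.0138, 0.0209]), 'force': array([-0.5947,  0.6399, -1.2956])}
```

Request:
{"fn": "jog_arm", "kwargs": {
  "commands": [
    [0,-0.5,-0.6,0,0],
    [0,0,0,0,0]
  ]
}}

```text
t: 6.25
tcp_pos: [0.4621, 0.1059, 0.1281]
tool_rot: [0.055, 0.998, 0.014, 0.021]
force: [-0.7, 0.5, -2.5]
finger_gap: 0.244
```

Run:
```python
from h import *
st=manip.sense();print({k:np.round(st[k],4) for k in("q","qd","tcp_pos","tool_rot","force")})
```

```text
{'q': array([-0.0282,  0.4852,  1.9373,  0.0423,  0.6772, -1.5206]), 'qd': array([ 0.0181,  0.0031, -0.0314,  0.0167, -0.0107,  0.0104]), 'tcp_pos': array([0.4621, 0.1059, 0.1281]), 'tool_rot': array([0.0554, 0.9982, 0.0138, 0.0208]), 'force': array([-0.7299,  0.5496, -2.4652])}
```

Request:
{"fn": "jog_arm", "kwargs": {
  "commands": [
    [0,-0.1,0,-1.5,0],
    [0,0,0,0,0],
    [0,0,0,0,0]
  ]
}}

```text
t: 6.5
tcp_pos: [0.4611, 0.1055, 0.1139]
tool_rot: [0.056, 0.998, 0.014, 0.022]
force: [0.2, 0.2, -1.0]
finger_gap: 0.241
```

Request:
{"fn": "jog_arm", "kwargs": {
  "commands": [
    [0,0,0.05,-1,0],
    [0,0,0,0,0],
    [0,0,0.05,-0.7,0],
    [0,0,0,0,0]
  ]
}}

```text
t: 6.83
tcp_pos: [0.4618, 0.1055, 0.0988]
tool_rot: [0.055, 0.998, 0.013, 0.023]
force: [-0.8, 0.2, -2.0]
finger_gap: 0.242
```

Request:
{"fn": "jog_arm", "kwargs": {
  "commands": [
    [0,0,0,-0.6,0],
    [0,0,0,0,0],
    [0,0,0,-0.6,0],
    [0,0,0,0,0]
  ]
}}

```text
t: 7.17
tcp_pos: [0.462, 0.1058, 0.087]
tool_rot: [0.055, 0.998, 0.014, 0.023]
force: [0.6, -0.7, -4.1]
finger_gap: 0.241
```

Request:
{"fn": "jog_arm", "kwargs": {
  "commands": [
    [0,0,0,-0.5,0],
    [0,0,0,0,0],
    [0,0,0,-0.4,0],
    [0,0,0,0,0],
    [0,0,0,-0.4,0],
    [0,0,0,0,0]
  ]
}}

```text
t: 7.67
tcp_pos: [0.4631, 0.1075, 0.0786]
tool_rot: [0.055, 0.998, 0.015, 0.026]
force: [-1.6, -1.5, -2.8]
finger_gap: 0.241
```

Run:
```python
from h import *
duo("f",[(.49,.105,.07)]*2,(32,32))
```

```text
scene origin 202 196 px per 0.16
top origin 249 189 px per 0.16
```

View pics/f.png

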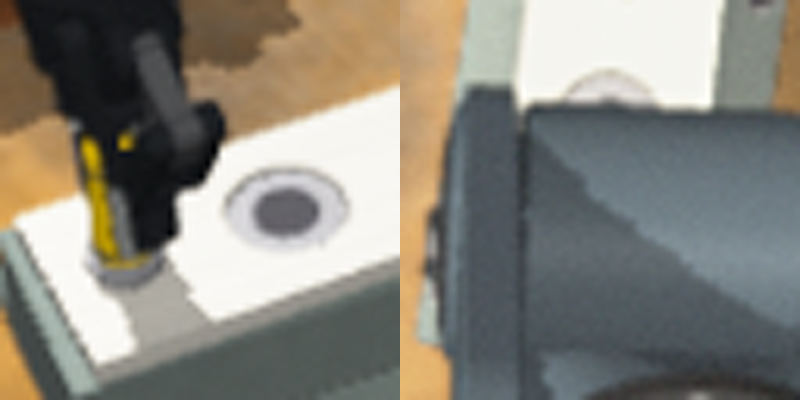

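The collar is at or very near the cover, at (125,270) in the left half. I push a little further until the force rises.

Request:
{"fn": "jog_arm", "kwargs": {
  "commands": [
    [0,0,0,-0.4,0],
    [0,0,0,-0.4,0],
    [0,0,0,-0.6,0]
  ]
}}

```text
t: 8.02
tcp_pos: [0.4634, 0.1077, 0.0772]
tool_rot: [0.054, 0.998, 0.015, 0.03]
force: [-17.4, -2.5, 92.7]
finger_gap: 0.241
```

Request:
{"fn": "jog_arm", "kwargs": {
  "commands": [
    [0,0,0,0.1,0],
    [45,0,0,0,0],
    [45,0,0,0,0],
    [45,0,0,0,0]
  ]
}}

```text
t: 8.35
tcp_pos: [0.4657, 0.1071, 0.0819]
tool_rot: [0.053, 0.998, 0.014, 0.035]
force: [0.3, 0.6, 0.4]
finger_gap: 0.447
```

Request:
{"fn": "jog_arm", "kwargs": {
  "commands": [
    [50,0,0,1.5,0],
    [50,0,0,1.5,0],
    [50,0,0,1.5,0],
    [50,0,0,1.5,0],
    [50,0,0,1.5,0],
    [50,0,0,1.5,0]
  ]
}}

```text
t: 8.85
tcp_pos: [0.4631, 0.1072, 0.1657]
tool_rot: [0.054, 0.998, 0.015, 0.026]
force: [-0.2, 0.1, -0.5]
finger_gap: 0.501
```

Run:
```python
from h import *
st=manip.sense();print({k:np.round(st[k],4) for k in("q","qd","tcp_pos","tool_rot","force")})
```

```text
{'q': array([-0.0259,  0.4134,  1.9087,  0.0397,  0.7674, -1.5163]), 'qd': array([-0.001 , -0.3111, -0.1788, -0.0211,  0.512 ,  0.0307]), 'tcp_pos': array([0.4631, 0.1072, 0.1657]), 'tool_rot': array([0.0541, 0.9981, 0.0145, 0.0258]), 'force': array([-0.1965,  0.078 , -0.5105])}
```

Request:
{"fn": "jog_arm", "kwargs": {
  "commands": [
    [50,0.9,3.2,1,0],
    [50,0.9,3.2,1,0],
    [50,0.9,3.2,1,0],
    [50,0.9,3.2,1,0],
    [50,0.9,3.2,1,0],
    [50,0.9,3.2,1,0],
    [50,0.9,3.2,0.5,0],
    [50,0,0,0,0]
  ]
}}

```text
t: 9.52
tcp_pos: [0.5303, 0.3411, 0.2272]
tool_rot: [0.059, 0.998, 0.015, 0.023]
force: [0.9, 0.3, 0.1]
finger_gap: 0.501
```

Request:
{"fn": "jog_arm", "kwargs": {
  "commands": [
    [50,0,0,1.5,0],
    [50,0,0,1.5,0],
    [50,0,0,1.5,0],
    [50,0,0,1.5,0],
    [50,0,0,1.5,0],
    [50,0,0,1.5,0],
    [50,0,0,1.5,0],
    [50,0,0,1.5,0]
  ]
}}

```text
t: 10.18
tcp_pos: [0.5257, 0.3407, 0.3312]
tool_rot: [0.056, 0.998, 0.008, 0.008]
force: [0.1, -0.3, 0.1]
finger_gap: 0.501
```

Request:
{"fn": "jog_arm", "kwargs": {
  "commands": [
    [50,0,0,-4,0],
    [50,0,0,0,0],
    [50,0,0,0,0],
    [50,0,0,-4,0],
    [50,0,0,0,0],
    [50,0,0,0,0]
  ]
}}

```text
t: 10.68
tcp_pos: [0.5299, 0.3406, 0.2523]
tool_rot: [0.057, 0.998, 0.009, 0.011]
force: [0.6, -0.6, 0.8]
finger_gap: 0.499
```

Request:
{"fn": "jog_arm", "kwargs": {
  "commands": [
    [50,0,0,1.5,0],
    [50,0,0,1.5,0],
    [50,0,0,1.5,0],
    [50,0,0,1.5,0],
    [50,0,0,1.5,0],
    [50,0,0,1.5,0],
    [50,0,0,1.5,0],
    [50,0,0,0,0]
  ]
}}

```text
t: 11.35
tcp_pos: [0.535, 0.3421, 0.3797]
tool_rot: [0.057, 0.998, 0.013, 0.019]
force: [0.6, 0.8, 0.4]
finger_gap: 0.496
```

Request:
{"fn": "jog_arm", "kwargs": {
  "commands": [
    [50,0,0,-4,0],
    [50,0,0,0,0],
    [50,0,0,0,0],
    [50,0,0,-4,0],
    [50,0,0,0,0],
    [50,0,0,0,0],
    [50,0,0,-4,0],
    [50,0,0,0,0]
  ]
}}

```text
t: 12.02
tcp_pos: [0.5411, 0.3447, 0.2754]
tool_rot: [0.056, 0.998, 0.018, 0.03]
force: [-1.4, -0.1, -2.1]
finger_gap: 0.498
```

Request:
{"fn": "jog_arm", "kwargs": {
  "commands": [
    [50,0,0,0,0],
    [50,0,0,-4,0],
    [50,0,0,0,0],
    [50,0,0,0,0],
    [50,0,0,-4,0],
    [50,0,0,0,0],
    [50,0,0,0,0]
  ]
}}

```text
t: 12.6
tcp_pos: [0.5558, 0.3512, 0.2184]
tool_rot: [0.056, 0.997, 0.026, 0.046]
force: [1.4, -0.0, 1.4]
finger_gap: 0.502
```

Request:
{"fn": "jog_arm", "kwargs": {
  "commands": [
    [50,0,0,0,0]
  ]
}}

```text
t: 12.68
tcp_pos: [0.5566, 0.3515, 0.2208]
tool_rot: [0.056, 0.997, 0.026, 0.047]
force: [-0.5, 0.5, -0.5]
finger_gap: 0.502
```

Request:
{"fn": "jog_arm", "kwargs": {
  "commands": [
    [50,0,0,2,0]
  ]
}}

```text
t: 12.77
tcp_pos: [0.5554, 0.3509, 0.2402]
tool_rot: [0.056, 0.997, 0.025, 0.045]
force: [-0.2, -0.4, -0.1]
finger_gap: 0.499
```

Request:
{"fn": "jog_arm", "kwargs": {
  "commands": [
    [50,0,0,0,0]
  ]
}}

```text
t: 12.85
tcp_pos: [0.5589, 0.3525, 0.2474]
tool_rot: [0.056, 0.997, 0.028, 0.051]
force: [1.3, 1.1, 1.1]
finger_gap: 0.496
```

Request:
{"fn": "jog_arm", "kwargs": {
  "commands": [
    [50,0,0,0,0]
  ]
}}

```text
t: 12.93
tcp_pos: [0.5596, 0.3529, 0.2501]
tool_rot: [0.056, 0.997, 0.029, 0.052]
force: [0.1, 0.3, -0.7]
finger_gap: 0.501
```

Request:
{"fn": "jog_arm", "kwargs": {
  "commands": [
    [50,0,0,2,0]
  ]
}}

```text
t: 13.02
tcp_pos: [0.558, 0.3521, 0.2687]
tool_rot: [0.056, 0.997, 0.028, 0.05]
force: [0.5, -0.7, -0.9]
finger_gap: 0.499
```

Request:
{"fn": "jog_arm", "kwargs": {
  "commands": [
    [50,0,0,2,0]
  ]
}}

```text
t: 13.1
tcp_pos: [0.5579, 0.3521, 0.2902]
tool_rot: [0.056, 0.997, 0.028, 0.051]
force: [0.0, -0.3, 0.9]
finger_gap: 0.5
```

Request:
{"fn": "jog_arm", "kwargs": {
  "commands": [
    [50,0,0,2,0]
  ]
}}

```text
t: 13.18
tcp_pos: [0.5576, 0.352, 0.3115]
tool_rot: [0.056, 0.997, 0.028, 0.05]
force: [-0.4, 0.7, 0.2]
finger_gap: 0.5
```

Request:
{"fn": "jog_arm", "kwargs": {
  "commands": [
    [50,0,0,0,0]
  ]
}}

```text
t: 13.27
tcp_pos: [0.5599, 0.3531, 0.3177]
tool_rot: [0.056, 0.996, 0.03, 0.055]
force: [-0.1, -1.3, 0.8]
finger_gap: 0.495
```

Request:
{"fn": "jog_arm", "kwargs": {
  "commands": [
    [50,0,0,0,0]
  ]
}}

```text
t: 13.35
tcp_pos: [0.56, 0.3531, 0.3189]
tool_rot: [0.056, 0.996, 0.031, 0.056]
force: [-1.3, -0.6, -0.9]
finger_gap: 0.501
```

Request:
{"fn": "jog_arm", "kwargs": {
  "commands": [
    [50,0,0,-2,0]
  ]
}}

```text
t: 13.43
tcp_pos: [0.5628, 0.3544, 0.3043]
tool_rot: [0.056, 0.996, 0.033, 0.062]
force: [0.2, -0.1, -0.6]
finger_gap: 0.497
```

Request:
{"fn": "jog_arm", "kwargs": {
  "commands": [
    [50,0,0,0,0]
  ]
}}

```text
t: 13.52
tcp_pos: [0.5601, 0.3533, 0.3]
tool_rot: [0.056, 0.996, 0.031, 0.058]
force: [-0.3, -0.9, -1.2]
finger_gap: 0.5
```

Request:
{"fn": "jog_arm", "kwargs": {
  "commands": [
    [50,0,0,0,0]
  ]
}}

```text
t: 13.6
tcp_pos: [0.5601, 0.3533, 0.2999]
tool_rot: [0.056, 0.996, 0.031, 0.058]
force: [-0.7, 0.6, 0.7]
finger_gap: 0.5
```

Request:
{"fn": "jog_arm", "kwargs": {
  "commands": [
    [50,0,0,0,-0.12],
    [50,0,0,0,-0.12],
    [50,0,0,0,-0.12],
    [50,0,0,0,-0.12],
    [50,0,0,0,-0.12],
    [50,0,0,0,-0.12],
    [50,0,0,0,-0.12],
    [50,0,0,0,-0.12]
  ]
}}

```text
t: 14.27
tcp_pos: [0.5578, 0.3514, 0.2972]
tool_rot: [0.526, 0.848, -0.002, 0.062]
force: [0.3, -0.1, -0.9]
finger_gap: 0.497
```

Request:
{"fn": "jog_arm", "kwargs": {
  "commands": [
    [50,0,0,0,-0.12],
    [50,0,0,0,-0.12],
    [50,0,0,0,-0.12],
    [50,0,0,0,-0.12],
    [50,0,0,0,-0.12],
    [50,0,0,0,-0.12],
    [50,0,0,0,-0.12],
    [50,0,0,0,-0.12]
  ]
}}

```text
t: 14.93
tcp_pos: [0.5559, 0.352, 0.2955]
tool_rot: [0.868, 0.493, -0.035, 0.052]
force: [0.6, -0.1, 0.1]
finger_gap: 0.502
```

Request:
{"fn": "jog_arm", "kwargs": {
  "commands": [
    [50,0,0,0,-0.12],
    [50,0,0,0,-0.12],
    [50,0,0,0,-0.12],
    [50,0,0,0,-0.12],
    [50,0,0,0,-0.12],
    [50,0,0,0,-0.12],
    [50,0,0,0,-0.12],
    [50,0,0,0,-0.12]
  ]
}}

```text
t: 15.6
tcp_pos: [0.555, 0.3525, 0.2932]
tool_rot: [0.998, 0.016, -0.059, 0.029]
force: [-0.2, -0.4, 0.8]
finger_gap: 0.502
```

Request:
{"fn": "jog_arm", "kwargs": {
  "commands": [
    [50,0,0,0,-0.1],
    [50,0,0,0,-0.04],
    [50,0,0,0,0],
    [50,0,0,0,0]
  ]
}}

```text
t: 15.93
tcp_pos: [0.5553, 0.3516, 0.2921]
tool_rot: [0.996, -0.059, -0.062, 0.025]
force: [0.0, 0.8, -0.7]
finger_gap: 0.5
```

Request:
{"fn": "jog_arm", "kwargs": {
  "commands": [
    [50,0,0,-2,0],
    [50,0,0,0,0],
    [50,0,0,-2,0],
    [50,0,0,0,0],
    [50,0,0,-2,0],
    [50,0,0,0,0]
  ]
}}

```text
t: 16.43
tcp_pos: [0.5562, 0.3526, 0.2344]
tool_rot: [0.996, -0.056, -0.061, 0.025]
force: [-0.5, -1.5, -1.6]
finger_gap: 0.5
```

Request:
{"fn": "jog_arm", "kwargs": {
  "commands": [
    [50,0,0,2,0],
    [50,0,0,0,0],
    [50,0,0,-2,0],
    [50,0,0,0,0],
    [50,0,0,2,0],
    [50,0,0,0,0],
    [50,0,0,-2,0],
    [50,0,0,0,0]
  ]
}}

```text
t: 17.1
tcp_pos: [0.5594, 0.3548, 0.2443]
tool_rot: [0.997, -0.055, -0.056, 0.022]
force: [-0.8, 0.3, -1.8]
finger_gap: 0.498
```

Request:
{"fn": "jog_arm", "kwargs": {
  "commands": [
    [50,0,0,4,0],
    [50,0,0,0,0],
    [50,0,0,4,0],
    [50,0,0,0,0],
    [50,0,0,4,0],
    [50,0,0,0,0],
    [50,0,0,0,0]
  ]
}}

```text
t: 17.68
tcp_pos: [0.5572, 0.354, 0.3571]
tool_rot: [0.997, -0.054, -0.055, 0.022]
force: [-0.5, -0.3, -0.9]
finger_gap: 0.501
```

Request:
{"fn": "jog_arm", "kwargs": {
  "commands": [
    [50,0,0,-4,0],
    [50,0,0,0,0],
    [50,0,0,0,0],
    [50,0,0,-4,0],
    [50,0,0,0,0],
    [50,0,0,0,0],
    [50,0,0,-4,0],
    [50,0,0,0,0]
  ]
}}

```text
t: 18.35
tcp_pos: [0.565, 0.3576, 0.2524]
tool_rot: [0.998, -0.054, -0.042, 0.016]
force: [-2.4, 0.4, -2.2]
finger_gap: 0.5
```

Request:
{"fn": "jog_arm", "kwargs": {
  "commands": [
    [50,0,0,-4,0],
    [50,0,0,-4,0],
    [50,0,0,-4,0],
    [50,0,0,0,0],
    [50,0,0,0,0]
  ]
}}

```text
t: 18.77
tcp_pos: [0.5783, 0.3635, 0.1526]
tool_rot: [0.998, -0.054, -0.028, 0.009]
force: [1.0, -0.4, 1.4]
finger_gap: 0.498
```

Request:
{"fn": "jog_arm", "kwargs": {
  "commands": [
    [50,-1.5,-1,4,0],
    [50,-1.5,-1,4,0],
    [50,-1.5,-1,4,0],
    [50,0,0,0,0],
    [50,0,0,0,0]
  ]
}}

```text
t: 19.18
tcp_pos: [0.5399, 0.3363, 0.2811]
tool_rot: [0.998, -0.053, -0.023, 0.007]
force: [-0.6, 0.7, -0.7]
finger_gap: 0.498
```

Request:
{"fn": "jog_arm", "kwargs": {
  "commands": [
    [50,0,0,-4,0],
    [50,0,0,-4,0],
    [50,0,0,-4,0],
    [50,0,0,0,0],
    [50,0,0,0,0]
  ]
}}

```text
t: 19.6
tcp_pos: [0.552, 0.3418, 0.1815]
tool_rot: [0.999, -0.053, -0.003, -0.003]
force: [0.4, 0.2, 0.8]
finger_gap: 0.497
```

Request:
{"fn": "jog_arm", "kwargs": {
  "commands": [
    [50,-2.4,-0.6,0,0],
    [50,0,0,0,0],
    [50,0,0,-1.5,0],
    [50,0,0,0,0],
    [50,0,0,-1.5,0],
    [50,0,0,0,0],
    [50,0,0,-1.5,0],
    [50,0,0,0,0]
  ]
}}

```text
t: 20.27
tcp_pos: [0.5413, 0.3418, 0.16]
tool_rot: [0.998, -0.053, 0.013, -0.01]
force: [-1.0, -0.4, -1.4]
finger_gap: 0.503
```

Request:
{"fn": "jog_arm", "kwargs": {
  "commands": [
    [50,0,0,-1.5,0],
    [50,0,0,0,0],
    [50,0,0,0,0]
  ]
}}

```text
t: 20.52
tcp_pos: [0.5464, 0.3438, 0.1524]
tool_rot: [0.998, -0.053, 0.018, -0.013]
force: [0.0, -0.2, 0.1]
finger_gap: 0.501
```

Run:
```python
from h import *
st=manip.sense();print(st["t"],st["tcp_pos"],st["tool_rot"])
duo("g",[(.528,.336,.09),(.52,.1,.06)],(40,40))
```

```text
20.5167 [0.54639088 0.34380799 0.15240485] [ 0.9983725  -0.05257501  0.0181108  -0.01265754]
scene origin 157 124 px per 0.2
top origin 242 169 px per 0.2
```

View pics/g.png

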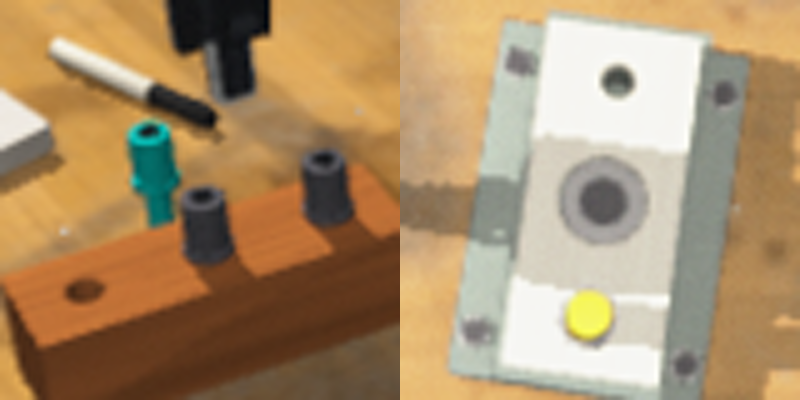

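The left half shows the empty robot-end stand hole (85,290), the bolts at (207,225) and (325,185), and the gripper above. The right half shows the cover now parallel with the housing, the pin seated at (588,315), and the far hole at (617,80).

Request:
{"fn": "jog_arm", "kwargs": {
  "commands": [
    [50,-1.8,-0.8,0,0],
    [50,0,0,0,0],
    [50,0,0,-0.7,0],
    [50,0,0,0,0],
    [50,0,0,-0.7,0],
    [50,0,0,0,0],
    [50,0,0,-0.7,0],
    [50,0,0,0,0]
  ]
}}

```text
t: 21.28
tcp_pos: [0.5326, 0.3374, 0.134]
tool_rot: [0.998, -0.053, 0.022, -0.015]
force: [-0.2, -0.6, -0.6]
finger_gap: 0.5
```

Request:
{"fn": "jog_arm", "kwargs": {
  "commands": [
    [50,0,0,-0.7,0],
    [50,0,0,0,0],
    [50,0,0,-0.7,0],
    [50,0,0,0,0],
    [50,0,0,-0.7,0],
    [50,0,0,0,0],
    [50,0,0,-0.7,0],
    [50,0,0,0,0]
  ]
}}

```text
t: 21.95
tcp_pos: [0.5326, 0.3374, 0.1017]
tool_rot: [0.998, -0.053, 0.022, -0.014]
force: [-1.4, 0.5, -0.1]
finger_gap: 0.498
```

Request:
{"fn": "jog_arm", "kwargs": {
  "commands": [
    [50,-0.45,-0.1,0,0],
    [50,0,0,-0.8,0],
    [50,0,0,0,0],
    [50,0,0,-0.8,0],
    [50,0,0,0,0],
    [50,0,0,-0.8,0],
    [50,0,0,0,0]
  ]
}}

```text
t: 22.53
tcp_pos: [0.5276, 0.3364, 0.0754]
tool_rot: [0.998, -0.053, 0.022, -0.014]
force: [-0.9, 0.2, -1.1]
finger_gap: 0.499
```

Run:
```python
from h import *
st=manip.sense();print(st["t"],st["tcp_pos"],st["tool_rot"])
```

```text
22.5333 [0.52762948 0.33635738 0.07543244] [ 0.99826696 -0.05269452  0.02184995 -0.01445483]
```

Request:
{"fn": "jog_arm", "kwargs": {
  "commands": [
    [50,0,0,-0.5,0],
    [50,0,0,0,0],
    [0,0,0,0,0],
    [0,0,0,0,0],
    [0,0,0,0,0],
    [0,0,0,0,0]
  ]
}}

```text
t: 23.03
tcp_pos: [0.5278, 0.3364, 0.0695]
tool_rot: [0.998, -0.053, 0.022, -0.014]
force: [-0.9, 0.3, -0.8]
finger_gap: 0.246
```

Request:
{"fn": "jog_arm", "kwargs": {
  "commands": [
    [0,0,0,2,0],
    [0,0,0,2,0],
    [0,0,0,2,0],
    [0,0,0,0,0],
    [0,0,0,0,0]
  ]
}}

```text
t: 23.45
tcp_pos: [0.5272, 0.3359, 0.1299]
tool_rot: [0.998, -0.053, 0.021, -0.014]
force: [-1.0, -0.0, -1.5]
finger_gap: 0.249
```

Request:
{"fn": "jog_arm", "kwargs": {
  "commands": [
    [0,0.7,-3.3,0.5,0],
    [0,0.7,-3.3,0.5,0],
    [0,0.7,-3.3,0,0],
    [0,0.7,-3.3,0,0],
    [0,0.7,-3.3,0,0],
    [0,0.7,-3.3,0,0],
    [0,0.7,-3.0,0,0],
    [0,0,0,0,0]
  ]
}}

```text
t: 24.12
tcp_pos: [0.573, 0.1012, 0.1326]
tool_rot: [0.999, -0.048, 0.018, -0.014]
force: [0.2, -0.3, -0.5]
finger_gap: 0.247
```

Run:
```python
from h import *
st=manip.sense();print(st["t"],st["tcp_pos"],st["tool_rot"])
duo("i",[(.57,.09,.09)]*2,(40,40))
```

```text
24.1167 [0.5730276  0.10121864 0.13264412] [ 0.99857072 -0.04842279  0.01790348 -0.01382799]
scene origin 229 171 px per 0.2
top origin 246 147 px per 0.2
```

View pics/i.png

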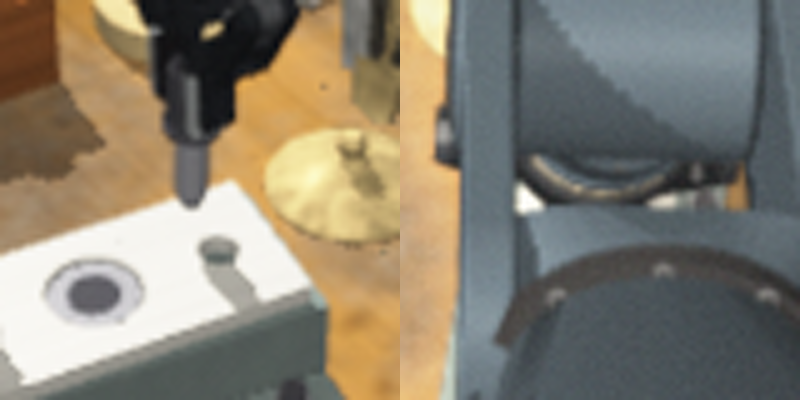

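The left half shows the bolt tip at (193,203) and the far hole at (220,248). Next I work out the shift between them.

Run:
```python
from h import *
s=snapshot("scene")
P=lambda x,y:(229+x*.2-.4,171+y*.2-.4)
h=ray(s,*P(219,249),.06);t=ray(s,*P(193,203),.0778);print(h,t,h-t)
```

```text
[0.57677689 0.08640166 0.06      ] [0.57370324 0.10161435 0.0778    ] [ 0.00307364 -0.01521269 -0.0178    ]
```

Request:
{"fn": "jog_arm", "kwargs": {
  "commands": [
    [0,0.4,-1.5,0,0],
    [0,0,0,0,0],
    [0,0,0,-0.7,0],
    [0,0,0,0,0],
    [0,0,0,-0.7,0],
    [0,0,0,0,0]
  ]
}}

```text
t: 24.77
tcp_pos: [0.5706, 0.0997, 0.1153]
tool_rot: [0.999, -0.042, 0.013, -0.016]
force: [-0.7, 0.6, -0.4]
finger_gap: 0.243
```

Request:
{"fn": "jog_arm", "kwargs": {
  "commands": [
    [0,0.2,-0.6,0,0],
    [0,0.2,-0.4,0,0],
    [0,0,0,0,0],
    [0,0,0,0,0]
  ]
}}

```text
t: 25.1
tcp_pos: [0.5741, 0.0906, 0.1144]
tool_rot: [0.999, -0.041, 0.013, -0.016]
force: [0.7, 0.2, -0.4]
finger_gap: 0.248
```

Request:
{"fn": "jog_arm", "kwargs": {
  "commands": [
    [0,0.35,-0.45,0,0],
    [0,0,0,0,0],
    [0,0,0,-0.5,0],
    [0,0,0,0,0]
  ]
}}

```text
t: 25.43
tcp_pos: [0.579, 0.0849, 0.1099]
tool_rot: [0.999, -0.041, 0.014, -0.016]
force: [-0.2, -0.5, -1.1]
finger_gap: 0.242
```

Request:
{"fn": "jog_arm", "kwargs": {
  "commands": [
    [0,-0.1,0.05,-0.6,0],
    [0,0,0,0,0],
    [0,0,0,-0.6,0],
    [0,0,0,0,0],
    [0,0,0,-0.6,0],
    [0,0,0,0,0]
  ]
}}

```text
t: 25.93
tcp_pos: [0.5773, 0.0857, 0.0896]
tool_rot: [0.999, -0.041, 0.013, -0.017]
force: [-0.8, 0.6, -1.3]
finger_gap: 0.247
```

Request:
{"fn": "jog_arm", "kwargs": {
  "commands": [
    [0,0,0,-0.6,0],
    [0,0,0,0,0],
    [0,0,0,-0.6,0],
    [0,0,0,0,0],
    [0,0,0,-0.5,0],
    [0,0,0,0,0]
  ]
}}

```text
t: 26.43
tcp_pos: [0.5774, 0.0862, 0.0705]
tool_rot: [0.999, -0.042, 0.013, -0.017]
force: [-0.5, 0.2, -0.5]
finger_gap: 0.252
```

Request:
{"fn": "jog_arm", "kwargs": {
  "commands": [
    [0,0,0,-0.2,0],
    [50,0,0,0,0],
    [50,0,0,0,0],
    [50,0,0,1.5,0],
    [50,0,0,1.5,0],
    [50,0,0,1.5,0],
    [50,0,0,1.5,0],
    [50,0,0,1.5,0]
  ]
}}

```text
t: 27.1
tcp_pos: [0.5757, 0.0856, 0.1439]
tool_rot: [0.999, -0.042, 0.01, -0.016]
force: [0.1, 0.4, 1.0]
finger_gap: 0.498
```

Request:
{"fn": "jog_arm", "kwargs": {
  "commands": [
    [50,-0.5,0.1,1,0],
    [50,-1.5,0.3,0.5,0],
    [50,-2,0.4,0.3,0],
    [50,-2,0.4,0,0],
    [50,-2,0.4,0,0],
    [50,-1.5,0.3,0,0],
    [50,-1,0.2,0,0],
    [50,0,0,0,0]
  ]
}}

```text
t: 27.77
tcp_pos: [0.4668, 0.1066, 0.1678]
tool_rot: [0.999, -0.042, 0.015, -0.016]
force: [-1.1, 0.1, 0.4]
finger_gap: 0.502
```

Run:
```python
from h import *
st=manip.sense();print(st["t"],st["tcp_pos"],st["tool_rot"])
duo("j",[(.53,.095,.08)]*2,(40,40))
s=snapshot("scene");print([(np.round(r["centre"],4).tolist(),round(r["score"],2)) for r in models.pinpoint(s,"bolt_a_seat")[:4]])
```

```text
27.7667 [0.466798   0.1065779  0.16781753] [ 0.99888181 -0.04174262  0.01542854 -0.01595779]
scene origin 212 180 px per 0.2
top origin 244 164 px per 0.2
[([0.5743, 0.0826, 0.0648], 0.62)]
```

View pics/j.png

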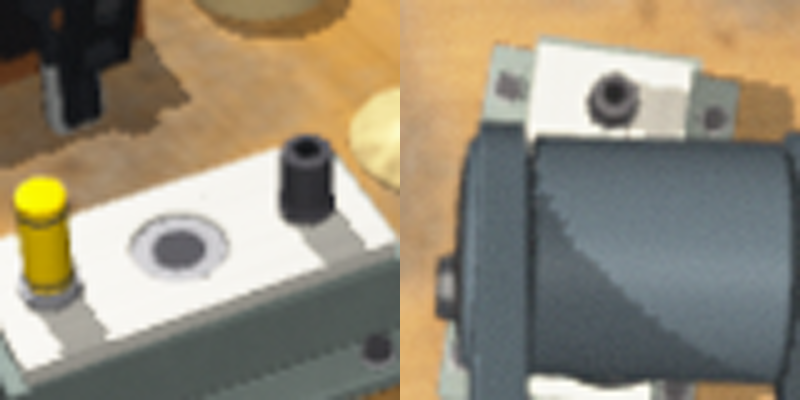

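The bolt sits home in the far hole (305,180) with its flange on the cover. The pin stands at (45,240), still seated. Next I lower onto the pin.

Request:
{"fn": "jog_arm", "kwargs": {
  "commands": [
    [50,-0.3,0.1,-0.6,0],
    [50,0,0,0,0],
    [50,0,0,-0.7,0],
    [50,0,0,0,0],
    [50,0,0,-0.8,0],
    [50,0,0,0,0],
    [50,0,0,-0.8,0],
    [50,0,0,0,0]
  ]
}}

```text
t: 28.63
tcp_pos: [0.4723, 0.1059, 0.1354]
tool_rot: [0.999, -0.043, 0.02, -0.016]
force: [-0.4, -0.2, -0.0]
finger_gap: 0.499
```

Request:
{"fn": "jog_arm", "kwargs": {
  "commands": [
    [50,0,0,-0.8,0],
    [50,0,0,0,0],
    [50,0,0,-0.8,0],
    [50,0,0,0,0],
    [50,0,0,-0.8,0],
    [50,0,0,0,0]
  ]
}}

```text
t: 29.13
tcp_pos: [0.4723, 0.106, 0.1085]
tool_rot: [0.999, -0.043, 0.019, -0.016]
force: [0.0, 0.0, -0.2]
finger_gap: 0.493
```

Request:
{"fn": "jog_arm", "kwargs": {
  "commands": [
    [50,-0.45,0.1,0,0],
    [50,0,0,0,0],
    [50,-0.45,0.1,0,0],
    [50,0,0,0,0],
    [50,0,0,-0.8,0],
    [50,0,0,0,0],
    [50,0,0,-0.8,0],
    [50,0,0,0,0]
  ]
}}

```text
t: 29.8
tcp_pos: [0.4625, 0.1083, 0.0916]
tool_rot: [0.999, -0.043, 0.02, -0.016]
force: [0.0, 0.6, -0.1]
finger_gap: 0.5
```

Request:
{"fn": "jog_arm", "kwargs": {
  "commands": [
    [50,0,0,-0.7,0],
    [50,0,0,0,0],
    [50,0,0,-0.5,0],
    [50,0,0,0,0],
    [0,0,0,0,0],
    [0,0,0,0,0],
    [0,0,0,0,0],
    [0,0,0,0,0]
  ]
}}

```text
t: 30.47
tcp_pos: [0.4625, 0.108, 0.0775]
tool_rot: [0.999, -0.043, 0.02, -0.016]
force: [-0.0, -0.1, -2.0]
finger_gap: 0.24
```

Request:
{"fn": "jog_arm", "kwargs": {
  "commands": [
    [0,0,0,0.7,0],
    [0,0,0,1.0,0],
    [0,0,0,1.5,0],
    [0,0,0,2,0],
    [0,0,0,2,0],
    [0,0,0,1,0],
    [0,0,0,0,0],
    [0,0,0,0,0]
  ]
}}

```text
t: 31.13
tcp_pos: [0.4614, 0.1081, 0.1647]
tool_rot: [0.999, -0.043, 0.019, -0.016]
force: [-0.2, -0.0, -1.7]
finger_gap: 0.243
```

Request:
{"fn": "jog_arm", "kwargs": {
  "commands": [
    [0,0,2,0,0],
    [0,0,3.3,0,0],
    [0,0,3.7,0,0],
    [0,0,3.7,0,0],
    [0,0,3.7,0,0],
    [0,0,3.3,0,0],
    [0,0,2,0,0],
    [0,0,1,0,0]
  ]
}}

```text
t: 31.8
tcp_pos: [0.4574, 0.341, 0.1585]
tool_rot: [0.999, -0.048, 0.015, -0.014]
force: [-0.1, -0.2, -1.8]
finger_gap: 0.24
```

Request:
{"fn": "jog_arm", "kwargs": {
  "commands": [
    [0,0,0,0,0],
    [0,0,0,0,0]
  ]
}}

```text
t: 31.97
tcp_pos: [0.4559, 0.3424, 0.1565]
tool_rot: [0.999, -0.046, 0.013, -0.013]
force: [-0.4, -0.8, -1.5]
finger_gap: 0.241
```

Request:
{"fn": "jog_arm", "kwargs": {
  "commands": [
    [0,0.45,0.1,0,0],
    [0,0,0,0,0],
    [0,0.45,0.1,0,0],
    [0,0,0,0,0],
    [0,0,0,-0.7,0],
    [0,0,0,0,0],
    [0,0,0,-0.7,0],
    [0,0,0,0,0]
  ]
}}

```text
t: 32.63
tcp_pos: [0.4664, 0.3368, 0.1403]
tool_rot: [0.999, -0.05, 0.012, -0.011]
force: [-0.4, -0.9, -1.7]
finger_gap: 0.24
```

Request:
{"fn": "jog_arm", "kwargs": {
  "commands": [
    [0,0,0,0,0],
    [0,-0.05,0.4,0,0],
    [0,0,0,0,0],
    [0,0,0.3,0,0],
    [0,0,0,0,0],
    [0,0,0,0,0]
  ]
}}

```text
t: 33.13
tcp_pos: [0.4654, 0.3448, 0.1398]
tool_rot: [0.999, -0.05, 0.011, -0.011]
force: [-0.6, 0.7, -1.8]
finger_gap: 0.242
```

Run:
```python
from h import *
st=manip.sense();print(st["t"],st["tcp_pos"],st["tool_rot"],st["q"])
duo("k",[(.47,.343,.08)]*2,(30,30))
```

```text
33.1333 [0.4654066  0.34482214 0.13977416] [ 0.99863876 -0.04975428  0.01134632 -0.01078884] [0.44046798 0.57628613 1.65705647 0.01085159 0.8780975  2.10402205]
scene origin 145 144 px per 0.15
top origin 151 202 px per 0.15
```

View pics/k.png

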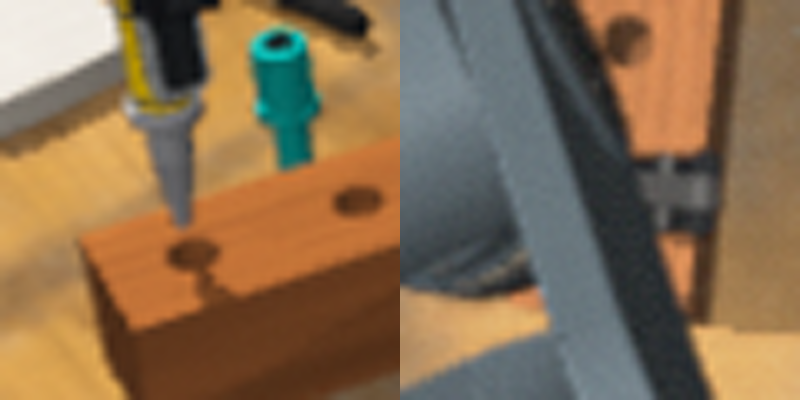

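The left half shows the pin tip at (182,227), just above the empty stand hole at (194,253).

Run:
```python
from h import *
s=snapshot("scene")
P=lambda x,y:(145+x*.15-.4,144+y*.15-.4)
h=ray(s,*P(194,254),.06);t=ray(s,*P(182,227),.0723);print(h,t,h-t, ray(s,*P(163,107),.1223))
```

```text
[0.46150578 0.34163121 0.06      ] [0.45954516 0.34352263 0.0723    ] [ 0.00196062 -0.00189142 -0.0123    ] [0.46240307 0.34801011 0.1223    ]
```

Request:
{"fn": "jog_arm", "kwargs": {
  "commands": [
    [0,0.15,-0.1,-0.6,0],
    [0,0,0,0,0],
    [0,0,0,-0.6,0],
    [0,0,0,0,0],
    [0,0,0,-0.6,0],
    [0,0,0,0,0]
  ]
}}

```text
t: 33.78
tcp_pos: [0.4671, 0.3431, 0.1199]
tool_rot: [0.999, -0.05, 0.011, -0.011]
force: [-1.0, -0.1, -2.0]
finger_gap: 0.242
```

Request:
{"fn": "jog_arm", "kwargs": {
  "commands": [
    [0,0,0,-0.7,0],
    [0,0,0,0,0],
    [0,0,0,-0.7,0],
    [0,0,0,0,0],
    [0,0,0,-0.7,0],
    [0,0,0,0,0],
    [0,0,0,-0.7,0],
    [0,0,0,0,0]
  ]
}}

```text
t: 34.45
tcp_pos: [0.4662, 0.3429, 0.0883]
tool_rot: [0.999, -0.05, 0.01, -0.01]
force: [-0.8, -0.2, -1.8]
finger_gap: 0.24
```

Request:
{"fn": "jog_arm", "kwargs": {
  "commands": [
    [0,0,0,-0.5,0],
    [0,0,0,0,0],
    [0,0,0,-0.4,0],
    [0,0,0,0,0],
    [0,0,0,-0.3,0],
    [0,0,0,0,0]
  ]
}}

```text
t: 34.95
tcp_pos: [0.467, 0.3436, 0.0779]
tool_rot: [0.999, -0.05, 0.011, -0.011]
force: [0.3, -0.1, -2.2]
finger_gap: 0.243
```

Nearly home, so I release and check the seating.

Request:
{"fn": "jog_arm", "kwargs": {
  "commands": [
    [0,0,0,-0.15,0],
    [0,0,0,0,0],
    [50,0,0,0,0],
    [50,0,0,0,0],
    [50,0,0,0,0]
  ]
}}

```text
t: 35.37
tcp_pos: [0.4681, 0.3441, 0.0776]
tool_rot: [0.999, -0.05, 0.013, -0.012]
force: [-1.1, -0.1, 0.9]
finger_gap: 0.505
```

Request:
{"fn": "jog_arm", "kwargs": {
  "commands": [
    [50,0,0,1,0],
    [50,0,0,1.5,0],
    [50,0,0,1.5,0],
    [50,0,0,1.5,0],
    [50,0,0,1,0],
    [50,0,0,0.5,0],
    [50,0,0,0,0],
    [50,0,0,0,0]
  ]
}}

```text
t: 36.03
tcp_pos: [0.469, 0.3442, 0.1528]
tool_rot: [0.999, -0.05, 0.014, -0.012]
force: [-0.2, 1.2, 0.7]
finger_gap: 0.497
```

Request:
{"fn": "jog_arm", "kwargs": {
  "commands": [
    [50,1.0,-0.2,0,0],
    [50,2.0,-0.3,0,0],
    [50,2.5,-0.3,0,0],
    [50,2.5,-0.3,0,0],
    [50,2.0,-0.3,0,0],
    [50,1.5,-0.2,0,0],
    [50,0.8,-0.1,0,0],
    [50,0,0,0,0]
  ]
}}

```text
t: 36.7
tcp_pos: [0.5972, 0.323, 0.1456]
tool_rot: [0.999, -0.05, 0.009, -0.009]
force: [0.3, 0.6, 1.3]
finger_gap: 0.504
```

Request:
{"fn": "jog_arm", "kwargs": {
  "commands": [
    [50,0,0,0,0]
  ]
}}

```text
t: 36.78
tcp_pos: [0.597, 0.3225, 0.1445]
tool_rot: [0.999, -0.05, 0.008, -0.009]
force: [0.7, 0.3, -1.1]
finger_gap: 0.497
```

Run:
```python
from h import *
duo("l",[(.50,.338,.08)]*2,(40,40))
s=snapshot("scene")
for n in("bolt_a_seat","pin_collar"):print([(np.round(r["centre"],4).tolist(),round(r["score"],2)) for r in models.pinpoint(s,n)[:4]])
```

```text
scene origin 147 130 px per 0.2
top origin 143 179 px per 0.2
[([0.5765, 0.0836, 0.0615], 0.71)]
[([0.4598, 0.3456, 0.0634], 0.57)]
```

View pics/l.png

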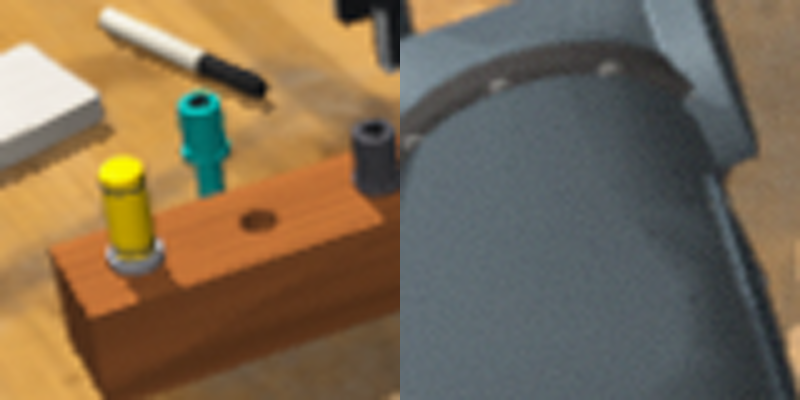

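The pin is fully down in the stand at (130,215), collar on the wood. The far bolt waits at (375,155).

Request:
{"fn": "jog_arm", "kwargs": {
  "commands": [
    [50,-0.4,0.45,0,0],
    [50,0,0,0,0],
    [50,0,0,-0.7,0],
    [50,0,0,0,0],
    [50,0,0,-0.7,0],
    [50,0,0,0,0],
    [50,0,0,-0.7,0],
    [50,0,0,0,0]
  ]
}}

```text
t: 37.7
tcp_pos: [0.5888, 0.3298, 0.1235]
tool_rot: [0.999, -0.048, 0.008, -0.009]
force: [-1.0, 0.5, -0.8]
finger_gap: 0.501
```

Request:
{"fn": "jog_arm", "kwargs": {
  "commands": [
    [50,0,0,-0.7,0],
    [50,0,0,0,0],
    [50,0,0,-0.6,0],
    [50,0,0,0,0]
  ]
}}

```text
t: 38.03
tcp_pos: [0.5889, 0.3294, 0.1083]
tool_rot: [0.999, -0.048, 0.007, -0.009]
force: [-0.4, 0.6, -1.7]
finger_gap: 0.503
```

Request:
{"fn": "jog_arm", "kwargs": {
  "commands": [
    [50,0.35,-0.15,0,0],
    [50,0,0,0,0],
    [50,0,0,-0.7,0],
    [50,0,0,0,0],
    [50,0,0,-0.7,0],
    [50,0,0,0,0],
    [50,0,0,-0.7,0],
    [50,0,0,0,0]
  ]
}}

```text
t: 38.7
tcp_pos: [0.5933, 0.3276, 0.0853]
tool_rot: [0.999, -0.048, 0.008, -0.009]
force: [-0.2, 0.7, 1.1]
finger_gap: 0.499
```

Request:
{"fn": "jog_arm", "kwargs": {
  "commands": [
    [50,0,0,-0.7,0],
    [50,0,0,0,0]
  ]
}}

```text
t: 38.87
tcp_pos: [0.5931, 0.3276, 0.0774]
tool_rot: [0.999, -0.048, 0.008, -0.009]
force: [-0.8, 0.7, -0.7]
finger_gap: 0.5
```

Request:
{"fn": "jog_arm", "kwargs": {
  "commands": [
    [50,0,0,-0.7,0],
    [50,0,0,0,0],
    [0,0,0,0,0],
    [0,0,0,0,0],
    [0,0,0,0,0],
    [0,0,0,0,0]
  ]
}}

```text
t: 39.37
tcp_pos: [0.5931, 0.3277, 0.0693]
tool_rot: [0.999, -0.048, 0.008, -0.009]
force: [-0.2, -0.3, -0.8]
finger_gap: 0.247
```

Request:
{"fn": "jog_arm", "kwargs": {
  "commands": [
    [0,0,0,1.5,0],
    [0,0,0,2,0],
    [0,0,0,2,0],
    [0,0,0,1,0],
    [0,0,0,0.5,0],
    [0,0,0,0,0],
    [0,0,0,0,0]
  ]
}}

```text
t: 39.95
tcp_pos: [0.5927, 0.328, 0.14]
tool_rot: [0.999, -0.048, 0.008, -0.01]
force: [0.4, -0.1, -1.0]
finger_gap: 0.249
```

Request:
{"fn": "jog_arm", "kwargs": {
  "commands": [
    [0,-1.2,-1.8,0.3,0],
    [0,-1.9,-3.0,0.2,0],
    [0,-2.0,-3.4,0,0],
    [0,-2.0,-3.4,0,0],
    [0,-2.0,-3.4,0,0],
    [0,-1.9,-3.0,0,0],
    [0,-1.3,-2.0,0,0],
    [0,-0.6,-1.0,0,0]
  ]
}}

```text
t: 40.62
tcp_pos: [0.4541, 0.1146, 0.1382]
tool_rot: [0.999, -0.045, 0.004, -0.01]
force: [0.0, 1.1, -0.9]
finger_gap: 0.25
```

Request:
{"fn": "jog_arm", "kwargs": {
  "commands": [
    [0,0,0,0,0],
    [0,0,0,0,0]
  ]
}}

```text
t: 40.78
tcp_pos: [0.4508, 0.1124, 0.137]
tool_rot: [0.999, -0.047, 0.001, -0.01]
force: [0.5, 0.2, -1.6]
finger_gap: 0.245
```

Request:
{"fn": "jog_arm", "kwargs": {
  "commands": [
    [0,0.45,-0.15,0,0],
    [0,0,0,0,0],
    [0,0.4,-0.15,0,0],
    [0,0,0,0,0],
    [0,0,0,-0.6,0],
    [0,0,0,0,0],
    [0,0,0,0,0]
  ]
}}

```text
t: 41.37
tcp_pos: [0.4647, 0.1127, 0.1296]
tool_rot: [0.999, -0.045, 0.003, -0.01]
force: [0.2, 0.0, -1.1]
finger_gap: 0.244
```

Request:
{"fn": "jog_arm", "kwargs": {
  "commands": [
    [0,-0.25,-0.2,0,0],
    [0,0,0,0,0],
    [0,-0.1,-0.2,0,0],
    [0,0,0,0,0],
    [0,0,0,0,0]
  ]
}}

```text
t: 41.78
tcp_pos: [0.4601, 0.1086, 0.1293]
tool_rot: [0.999, -0.044, 0.002, -0.01]
force: [0.3, -0.1, -0.4]
finger_gap: 0.247
```

Run:
```python
from h import *
st=manip.sense();print(st["t"],st["tcp_pos"],st["tool_rot"])
s=snapshot("scene")
c=ray(s,222,239,.06);print(c)
save(s,"m",(192,190,272,250),10)
```

```text
41.7833 [0.46009368 0.10863212 0.12927911] [ 0.99896698 -0.04416635  0.00232807 -0.01043466]
[0.45704485 0.10242734 0.06      ]
```

View pics/m.png

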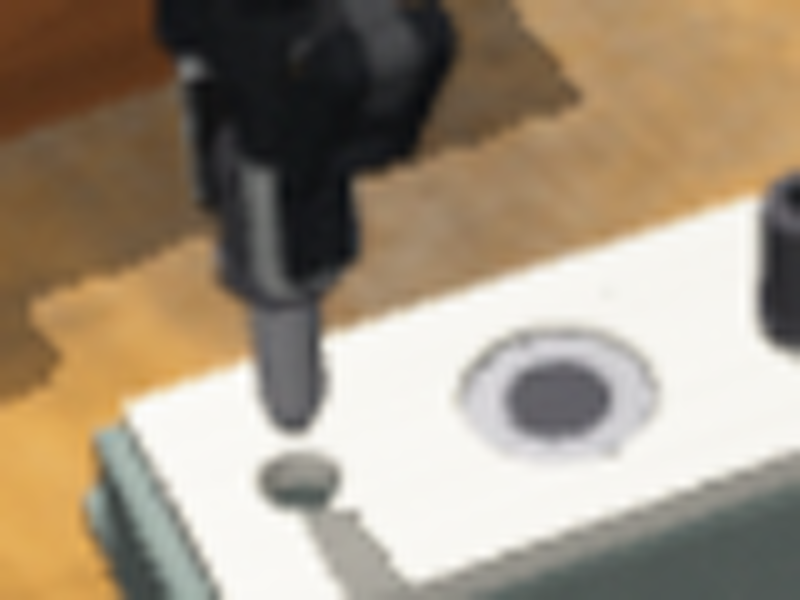

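The bolt tip at (293,424) is almost straight above the hole at (299,480), about where vertical alignment at 15 mm height would put it. I lower it.

Request:
{"fn": "jog_arm", "kwargs": {
  "commands": [
    [0,0,0,-0.6,0],
    [0,0,0,0,0],
    [0,0,0,-0.6,0],
    [0,0,0,0,0],
    [0,0,0,-0.6,0],
    [0,0,0,0,0]
  ]
}}

```text
t: 42.33
tcp_pos: [0.4603, 0.1085, 0.1096]
tool_rot: [0.999, -0.044, 0.003, -0.01]
force: [-0.1, 0.5, -0.5]
finger_gap: 0.245
```

Request:
{"fn": "jog_arm", "kwargs": {
  "commands": [
    [0,0,0,-0.6,0],
    [0,0,0,0,0],
    [0,0,0,-0.6,0],
    [0,0,0,0,0],
    [0,0,0,-0.6,0],
    [0,0,0,0,0]
  ]
}}

```text
t: 42.83
tcp_pos: [0.4598, 0.1084, 0.0893]
tool_rot: [0.999, -0.044, 0.002, -0.01]
force: [-0.5, 0.8, -1.0]
finger_gap: 0.247
```

Request:
{"fn": "jog_arm", "kwargs": {
  "commands": [
    [0,0,0,-0.6,0],
    [0,0,0,0,0],
    [0,0,0,-0.6,0],
    [0,0,0,0,0],
    [0,0,0,-0.5,0],
    [0,0,0,0,0]
  ]
}}

```text
t: 43.33
tcp_pos: [0.4599, 0.1085, 0.0703]
tool_rot: [0.999, -0.044, 0.002, -0.01]
force: [0.4, 0.2, -1.4]
finger_gap: 0.247
```

Request:
{"fn": "jog_arm", "kwargs": {
  "commands": [
    [0,0,0,-0.15,0],
    [50,0,0,0,0],
    [50,0,0,0,0],
    [50,0,0,0,0],
    [50,0,0,1,0],
    [50,0,0,1.5,0],
    [50,0,0,2,0],
    [50,0,0,2,0]
  ]
}}

```text
t: 44.0
tcp_pos: [0.458, 0.1084, 0.1328]
tool_rot: [0.999, -0.045, -0.002, -0.01]
force: [0.2, -0.0, -0.3]
finger_gap: 0.498
```

Request:
{"fn": "jog_arm", "kwargs": {
  "commands": [
    [50,0,0.5,2,0],
    [50,0,1,2,0],
    [50,0,1.5,2,0],
    [50,0,1.5,1,0],
    [50,0,1,0.5,0],
    [50,0,0.5,0,0],
    [50,0,0,0,0],
    [50,0,0,0,0]
  ]
}}

```text
t: 44.67
tcp_pos: [0.4591, 0.1704, 0.2153]
tool_rot: [0.999, -0.045, 0.003, -0.011]
force: [-0.6, 0.2, -0.6]
finger_gap: 0.497
```

Run:
```python
from h import *
st=manip.sense();print(st["t"],st["tcp_pos"],st["force"])
for nm in("scene","top"):
    s=snapshot(nm)
    for n in("bolt_a_seat","pin_collar","cover"):print(nm,n,[(np.round(r["centre"],4).tolist(),round(r["score"],2)) for r in models.pinpoint(s,n)[:4]])
    for n in("brass_lid","flat_tin","tape_roll"):print(n,[(np.round(r["centre"],3).tolist(),round(r["score"],2)) for r in models.find_in(s,n)[:1]])
    if nm=="scene": save(s,"n",(150,130,310,290),3.7)
```

```text
44.6667 [0.45909308 0.17038332 0.21531654] [-0.58817088  0.18663323 -0.64958624]
scene bolt_a_seat [([0.5763, 0.0837, 0.0626], 0.63), ([0.6958, 0.1348, -0.0017], 0.26)]
scene pin_collar [([0.4596, 0.1077, 0.0138], 0.7), ([0.4637, 0.3477, 0.0628], 0.6)]
scene cover [([0.5173, 0.0953, 0.0481], 0.88)]
brass_lid [([0.685, 0.126, 0.008], 0.6)]
flat_tin [([0.65, -0.12, 0.023], 0.84)]
tape_roll [([0.698, 0.294, 0.02], 0.98)]
top bolt_a_seat [([0.4648, 0.349, 0.0094], 0.4)]
top pin_collar [([0.4634, 0.3422, 0.0609], 0.63)]
top cover [([0.5216, 0.0995, 0.051], 0.82)]
brass_lid [([0.691, 0.139, 0.008], 0.59)]
flat_tin [([0.651, -0.118, 0.026], 0.85)]
tape_roll [([0.702, 0.3, 0.02], 0.56)]
```

Run:
```python
from h import *
s=snapshot("scene");g=s["image"].astype(int).sum(2)
for n,p in(("far",(.5767,.0864)),("near",(.4585,.1085))):
    t=proj(s,[*p,.093]);b=proj(s,[*p,.06]);u,v=np.round((t+b)/2).astype(int)
    m=(g[v-22:v+20,u-14:u+15]<270).astype(np.uint8)
    k,l,st,c=cv2.connectedComponentsWithStats(m)
    for a in st[1:]:
        if a[4]>30:print(n,"top",np.round(t,1),"seat",np.round(b,1),"blob u",u-14+a[0],u-14+a[0]+a[2],"v",v-22+a[1],v-22+a[1]+a[3],a[4])
    for r in m:print("".join(".#"[x] for x in r))
```

```text
far top [272.4 209.2] seat [272.4 220.4] blob u 268 279 v 207 225 140
.............................
.............................
.............................
.............................
.............................
.............................
.............................
.............................
.............................
.............................
.............................
.............................
.............................
.............................
...............#.............
.............#####...........
............#######..........
............#######..........
.............#######.........
...........##.....##.........
...........#########.........
...........#########.........
...........#########.........
...........#########.........
...........#########.........
..........##########.........
..........###########........
..........###########........
..........###########........
...........#########.........
...........########..........
.............####............
.............................
.............................
..........
[... 930 characters left out ...]
#.........
.............##...##.........
..........##....####.........
..........##########.........
..........##########.........
..........##########.........
..........##########.........
..........##########.........
..........###########........
..........###########........
..........###########........
..........###########........
..........##########.........
............#######..........
..............#..............
.............................
.............................
.............................
.............................
.............................
.............................
#............................
#............................
##...........................
```

Both bolts show the same full height, with the flange directly on the cover. I hand in.

```bash
python3 -c "
from h import *
print(workorder.sign_off(), manip.sense()['t'])"
```

```text
the job is handed in; nothing more can be done
the job is handed in; nothing more can be done
```

The job is done and handed in at about 45 s, within the 72 s limit. It reports no verdict.

**What I did, in order:**
- Pushed the drift pin fully down through the robot-end hole, which pulled the cover into line.
- Fitted one bolt in the far hole with the pin still in place.
- Drew the pin out and stood it fully down in the robot-end stand hole.
- Fitted the second bolt in the hole it left.

**Last checks:**
- **Bolts:** In the scene image both show the same full height with no gap under the flange. Each was released about 0.5 to 1 mm from its seated height.
- **Pin:** Its collar measured z about 0.061–0.063 m in the stand (0.060 is fully down), which the picture taken after release confirms.
- **Bystanders:** I never worked near the lid, tin or tape, and nothing touched them as far as I could tell. I located them only at the end, so I have no before-and-after comparison.

**Checks that failed or disagreed:**
- **Networks:** They missed the near bolt in the last pictures. They also gave a few false hits, such as a "pin collar" at z = 0.014 on the housing. I relied on the pixel check instead.
- **Last picture:** I had used all 12 views, so the final state was checked by numbers only.
- **Wrist force:** It reached about 93 N for a moment while seating the pin (limit 120 N).
- **Tool lean:** The tool leaned up to about 7° during repeated downward moves. I brought that back to about 2–3° or less before the bolts and the pin's return to the stand.

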